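Zero the scan turntable behind its push-latch cover

ROBOT

A 7-joint arm with a two-finger parallel gripper is mounted at the origin on the work surface. World frame = base frame: x ahead of the robot, y to its left, z up, the work surface at z = 0. Lengths are in m, angles in rad, forces in N, time in s.
With the tool pointing down it reaches from about 0.425 to 0.875 m from the base axis. Payload 4.7 kg.
Tool frame: the origin (TCP) lies on the centre line of the jaws, within the pads' length; the fingertips stand ahead of it and the grasp point (between the pads) lies 8 mm behind it (ctrl.finger_overhang is the x of the fingertips in the tool frame, in m); x points along the fingers, z is the direction in which the jaws open and shut, and the axes are right-handed (so a half turn about x gives the same grasp; the last joint's range is limited). The gripper opens to 87 mm and grips with 3 to 60 N. Pads are 19 mm wide; open, the fingers measure 117 mm over their backs; the gripper's body (75 mm by 190 mm) begins 51 mm behind the grasp point.
Start: joints at [-1.135, 0.321, -0.07, 1.45, 0.023, 1.371, -0.057], TCP at [0.266, 0.593, 0.234] pointing down, gripper open.
Joint ranges: [-2.86, 2.86], [-0.3, 2.09], [-1.38, 1.24], [0.06, 2.45], [-1.56, 4.7], [0.09, 2.05], [-2.69, 2.69]. Speed limits (rad/s): [2.57, 2.57, 3.14, 3.14, 3.14, 3.14, 3.14].

INTERFACE

Orientations are given as a rotation vector (axis times angle).
In Python, from bench import readout, viewer, job, nets, ctrl gives the robot as it stands.
- The arm moves only by the shell command python3 -m creep 'ROWS' [FORCE]. ROWS is JSON, a list of rows, each an object with "linear": the shift along the tool's x, y, z in m, a list of three; "twist": the turn, a rotation vector about the tool's x, y, z in degrees, a list of three; "fingers": the gripper's target within -1 to 1 (shut at 1, half-way at 0, fully open at -1). A call has 1 to 8 rows; each row is the pose to reach, as a shift and turn from the pose commanded when the call began, along the tool's axes at that moment; what a row does not reach only later rows make up. A row lasts 1/12 s, in which the tool goes at most 41.7 mm and 7.16 degrees, less where a joint would pass 70% of its speed; a pose out of reach is approached as far as the arm can. A call with a gripper value outside its range is refused whole. The fingers move at their own pace and stop on an object; FORCE is the grip in N (left out, the last holds). Time passes only in rows, so rows that repeat a pose let the fingers close. It gives the time, the measured TCP pose, the force and the opening at its end, in the units of the state.
- readout.get_state(): the state, without advancing time (a new reading comes with each control period).
- viewer.get_image(name): name is "scene" or "top" or "wrist"; returns (picture, depth): 400x640x3 uint8, red, green, blue; 400x640 float32, m along the optical axis (not along the pixel's ray), 0 where there is no reading.
- viewer.camera_params(name): a dict with "K" (3x3 intrinsics, pixels), "cam_to_world" (4x4, takes a point from camera to world coordinates). Camera axes: x right, y down, z forward; pixel columns grow to the right and rows downward; lengths in m; the calibration is good to about 2 mm. A picture is of the moment at which its call begins: read the wrist's pose just before it. camera_params takes no time and is no camera call; for the wrist camera it gives the pose at the moment of the call.
- job.close_job(): hands the job in, once; it reports no verdict.
Trained networks look in the newest picture that a camera, given by its name, has taken for a name from the list of things; names that differ only in an ending like _2 or _b are one class to them, and where a whole thing is asked for, a point or a joint stands for the part that bears it (a point fixed in the world has none). Each returns a list of dicts, best first, with "conf" (0 to 1); they miss things now and then, are a little off and sometimes report something else, mostly with a low value. They report only what shows in the picture. A call takes as long as a camera call.
- nets.boxes_of(camera, label): "centre" ([x, y, z] in m, in world coordinates, good to about 4 mm: the middle of the surface that is visible of it).
- nets.place_of(camera, label): "centre" ([x, y, z] in m, in world coordinates, good to about 4 mm: a listed point, or the origin of a listed thing).
The state is a dict: "time": time; "joint_positions": joint angles; "qd": joint speeds; "joint_torque": joint torques, N m; "position": TCP position; "tool_rot": TCP orientation; "ft_force": force on the tool from outside, world axes, zero at the start; "torque": the same for the moment, N m; "grip_width": opening from 0.0 (shut) to 1.0 (fully open).
Only numpy, scipy, OpenCV 4.12 (cv2) and the standard library are available. Lean on these libraries where they do the work, as an engineer would, in place of code of your own. Each camera call takes 0.05 s, during which the arm holds its last target.

TASK

Zero the turntable controller: press the free edge of its orange cover fully in and let go so that it pops open, press the green button underneath all the way down and release it, then push the cover down again until it latches shut and stays shut. Use only the fingertips, press rather than hit, and do not move, tip or lift the steel part, the white reference ball or the blue can standing around it.

Things in the scene. Friction and masses are not known exactly. Their poses are not given: they have to be found in the camera images.
- controller: White bench-top controller, fixed to the bench: 190 mm along its x, 220 mm along its y, 80 mm high to its flat deck. Origin at the centre of its underside, on the bench, z up. A well 96 mm (x) by 112 mm (y), 40 mm deep, in the middle of the deck is closed by the orange cover. A dark window and small lamps on the deck's +x side are decoration.
- cover (a joint): Angle of the orange cover in rad: 0 latched shut (level), 1.35 fully open (nearly upright), -0.09 pushed in to its stop. Push-push latch: from shut, push it in beyond -0.065 and let go: a spring opens it fully within 2 s. From open, push it down beyond -0.045 and let go: it rises to 0 and stays latched. So push to the stop both times; a shallower push changes nothing.
- cover_press (a point): Middle of the white press patch on the cover's outer face: 85 mm from the hinge, 15 mm from the free edge, midway along the hinge. Moves with the cover. Axes: x along the hinge, y from free edge to hinge, z out of the outer face. Pushing here meets 3 to 5 N until the stop, 8 mm below shut. Force stop 8 to 12 N, at 15 mm/s; a brief knock as it comes level may trip it early: push on.
- cover_hinge (a point): Middle of the hinge line, along the controller's x; at y = 50 mm, z = 88.5 mm in its frame; axes as the controller's. The cover is a plate 90 mm along the hinge, 100 mm from hinge to free edge, 5 mm thick; this line lies in its inner face. Shut, it reaches towards the controller's -y. Open, its outer face looks to +y: push it from there to shut it.
- zero_top (a point): Centre of the top face of the round green zero button (24 mm diameter, in a dark ring), in the well under the cover, 78 mm above the bench (2 mm below the deck) when not pressed; 65 mm from the hinge line. z up. Hidden while the cover is shut.
- zero (a joint): Travel of the green button in m: 0 = up, 0.006 = fully down; it springs back. Fully down takes about 5 N.
- test_part: Loose bystander: turned steel part, 32 mm diameter, 56 mm high with a knob-like head. Origin at the centre of its foot. Leave alone.
- ref_ball: Loose bystander: white ceramic reference ball (39 mm) on a stem with a 54 mm round foot, 70 mm high. Origin at the centre of its foot. Leave alone.
- spray: Loose bystander: blue can, 52 mm diameter, 115 mm high. Origin at the centre of its foot. Leave alone.

How it is judged:
By the outcome, as a careful person would: the job done as asked, in the order asked, and still so for the second after the job is handed in, with the robot touching nothing.
It also fails if it takes over 51 s, if anything falls off the work surface, if the arm or the gripper's body presses on something with over 40 N, if the wrist force passes 120 N, or if a joint passes its speed limit or range.

## Working session

There is one attempt and no reset: what is moved stays moved. The work goes in short steps, Python scripts to look and compute and a shell command to move; the robot and the scene stay as the last step left them, time stands still between calls to the robot, and variables do not carry over. Pictures are saved under pics/ and viewed, and the job is handed in when it is done.

```bash
ls; mkdir -p pics; python3 - <<'E'
from bench import readout, viewer, job, nets, ctrl
import cv2,numpy as np
s=readout.get_state(); print(s, ctrl.finger_overhang)
for n in ["top","scene"]:
    im,d=viewer.get_image(n); cv2.imwrite(f"pics/{n}0.png",im[:,:,::-1])
    for l in ["controller","cover_press","cover_hinge","test_part","ref_ball","spray"]:
        print(n,l,[(np.round(r["centre"],4).tolist(),round(r["conf"],2)) for r in nets.place_of(n,l)[:2]])
print(readout.get_state()["time"])
E
```

```text
pics
{'time': 0.0, 'joint_positions': array([-1.13490485,  0.32181784, -0.07008448,  1.45166905,  0.0226673 ,
        1.37079264, -0.05690436]), 'qd': array([-0.00034097,  0.00103518, -0.00033391,  0.00124908,  0.00223238,
       -0.00056473, -0.00076786]), 'joint_torque': array([ 3.20404524e-04, -4.91291428e+01, -4.03539296e-01, -3.12532961e+01,
       -6.38788682e-02,  4.38849139e-02,  1.99446226e-04]), 'position': array([0.26595717, 0.59252051, 0.23246785]), 'tool_rot': array([-0.89432751,  1.38123648,  0.89240958]), 'ft_force': array([ 0.43482974, -0.07111096,  0.02197384]), 'torque': array([-0.00701673,  0.00070967, -0.048167  ]), 'grip_width': 1.00093336854661} 0.011
top controller [([0.5105, -0.0429, -0.0011], 0.68)]
top cover_press [([0.4929, -0.0703, 0.0906], 0.89)]
top cover_hinge [([0.5301, 0.0095, 0.0921], 0.72)]
top test_part [([0.5624, 0.1254, 0.0027], 0.53)]
top ref_ball [([0.5626, 0.1265, 0.0001], 0.62), ([0.4224, -0.1815, 0.0018], 0.59)]
top spray [([0.6664, -0.1243, -0.0005], 0.6)]
scene controller [([0.5072, -0.0383, 0.0002], 0.97)]
scene cover_press [([0.4922, -0.0691, 0.0964], 0.59)]
scene cover_hinge [([0.5327, 0.0058, 0.0848], 0.7)]
scene test_part [([0.5592, 0.1232, 0.0017], 0.73)]
scene ref_ball [([0.4215, -0.1841, -0.0042], 0.56)]
scene spray [([0.6645, -0.1281, -0.0001], 0.9)]
0.7
```

View pics/top0.png

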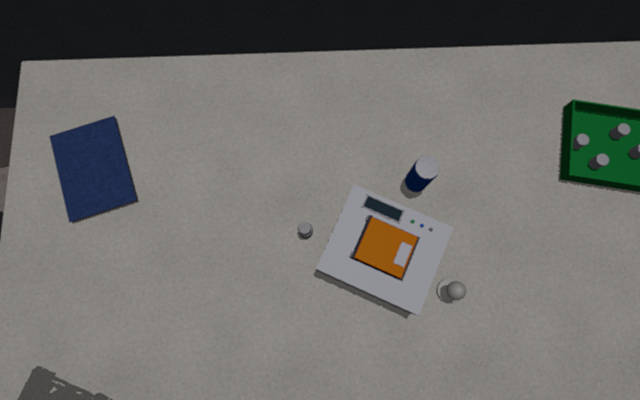

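View pics/scene0.png

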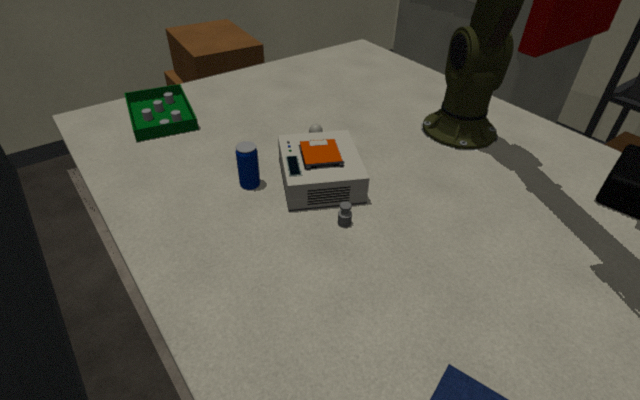

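Top view: the controller is at about (385,250), with the orange cover's white press patch at (403,254) on the right. The hinge is on the left, the can is at (420,175), the ball at (455,290) and the steel part at (305,230). Next I'll refine the pose from pixels and depth.

```bash
cat > h.py <<'E'
from bench import readout, viewer, job, nets, ctrl
import cv2,numpy as np
from scipy.spatial.transform import Rotation as R
def cloud(n):
    im,d=viewer.get_image(n); p=viewer.camera_params(n); K=p["K"];T=p["cam_to_world"]
    v,u=np.mgrid[:400,:640]; 
    P=np.stack([(u-K[0,2])/K[0,0]*d,(v-K[1,2])/K[1,1]*d,d,np.ones_like(d)],-1)@np.array(T).T
    return im,d,P[...,:3]
E
python3 - <<'E'
from h import *
im,d,P=cloud("top")
h=cv2.cvtColor(im,cv2.COLOR_RGB2HSV)
near=(np.abs(P[...,0]-.51)<.18)&(np.abs(P[...,1]+.04)<.18)&(d>0)
def rect(m,name):
    n,l,st,_=cv2.connectedComponentsWithStats(m.astype(np.uint8)); k=1+np.argmax(st[1:,4]); m=l==k
    q=P[m]; r=cv2.minAreaRect((q[:,:2]*1000).astype(np.float32))
    print(name,m.sum(),r,np.median(q[:,2]),np.percentile(q[:,2],[5,95])); return q
o=(h[...,0]<25)&(h[...,1]>150)&near
rect(o,"orange")
dk=near&(P[...,2]>.07)&(P[...,2]<.1)
q=rect(dk,"deck")
w=dk&(P[...,2]>.086)
rect(w,"coverheight")
print("deck z",np.median(q[(q[:,2]<.086)][:,2]))
E
```

```text
orange 1991 ((510.76007080078125, -41.390342712402344), (106.2349624633789, 92.58316802978516), 63.97568130493164) 0.09498710026058665 [0.09226599 0.09742546]
deck 10170 ((511.2915344238281, -38.43524169921875), (220.62567138671875, 190.81884765625), 63.7354621887207) 0.08191572591343699 [0.07890232 0.09624953]
coverheight 2425 ((513.076904296875, -34.03246307373047), (108.73152160644531, 93.67949676513672), 63.944210052490234) 0.0950215430472362 [0.09222396 0.09756813]
deck z 0.08128208986891428
```

```bash
cat >> h.py <<'E'
C=np.array([.510,-.0395,0]); a=np.deg2rad(63.8)
Y=np.array([np.cos(a),np.sin(a),0]); X=np.array([Y[1],-Y[0],0]); Z=np.array([0,0,1.])
OV=ctrl.finger_overhang
def goalR(tilt,sgn):  # tilt>0: body leans to -y(ctrl), tip points +y
    t=np.deg2rad(tilt); x=-np.cos(t)*Z+np.sin(t)*Y; z=sgn*X; y=np.cross(z,x)
    return R.from_matrix(np.stack([x,y,z],1))
def goto(tx,ty,tz,tilt,sgn):
    "fingertip centre to ctrl (tx,ty,tz) in m: shift (mm) and twist(deg) in tool axes"
    s=readout.get_state(); R0=R.from_rotvec(s["tool_rot"]); G=goalR(tilt,sgn)
    tip=C+tx*X+ty*Y+tz*Z; tcp=tip-G.apply([OV,0,0])
    print("shift mm",np.round(R0.inv().apply(tcp-s["position"])*1e3,1),"twist",np.round((R0.inv()*G).as_rotvec(degrees=True),1))
def where():
    s=readout.get_state(); R0=R.from_rotvec(s["tool_rot"]); tip=s["position"]+R0.apply([OV,0,0])-C
    ax=R0.as_matrix()
    print("t",round(s["time"],2),"tip ctrl mm",np.round([tip@X*1e3,tip@Y*1e3,tip[2]*1e3],1),"F",np.round(s["ft_force"],1),"w",round(s["grip_width"],3))
    print("tool axes in ctrl:",*[np.round([ax[:,i]@X,ax[:,i]@Y,ax[2,i]],2) for i in range(3)], "q",np.round(s["joint_positions"],2))
E
python3 - <<'E'
from h import *
where()
for sg in (1,-1):
    goto(0,-.035,.14,10,sg)
E
```

```text
t 0.75 tip ctrl mm [-498.1  459.9  222.6] F [ 0.5 -0.6  0.6] w 1.003
tool axes in ctrl: [ 0.  0. -1.] [-1.   -0.04 -0.  ] [-0.04  1.    0.  ] q [-1.13  0.32 -0.07  1.45  0.02  1.37 -0.06]
shift mm [  82.7 -480.1 -514.2] twist [91.8 -8.   7.7]
shift mm [  82.7 -480.1 -514.2] twist [-87.7  -7.7  -7.9]
```

```bash
python3 -m creep '[{"linear":[0,-20,0],"twist":[0,0,0],"fingers":1}]' 20 | tail -3; python3 -c "
from h import *
where()"
```

```text
tool_rot: [-0.899, 1.379, 0.911]
ft_force: [-1.5, 2.4, -0.3]
grip_width: 0.971
t 0.83 tip ctrl mm [-468.6  461.5  222.7] F [-1.5  2.4 -0.3] w 0.971
tool axes in ctrl: [-0.01  0.   -1.  ] [-1.   -0.05  0.01] [-0.05  1.    0.  ] q [-1.09  0.32 -0.06  1.45  0.01  1.37  0.01]
```

I gave that row in mm, but the interface takes metres. The per-row limit capped it at about 40 mm, in the direction I wanted anyway. I'll use metres from here.

```bash
python3 -m creep '[{"linear":[0.005,-0.030,-0.030],"twist":[6,0,0],"fingers":1},{"linear":[0.010,-0.055,-0.060],"twist":[12,-1,1],"fingers":1},{"linear":[0.015,-0.080,-0.090],"twist":[18,-1,1],"fingers":1},{"linear":[0.020,-0.105,-0.120],"twist":[24,-2,2],"fingers":1},{"linear":[0.025,-0.130,-0.150],"twist":[30,-2,2],"fingers":1},{"linear":[0.030,-0.155,-0.180],"twist":[36,-3,3],"fingers":1},{"linear":[0.035,-0.180,-0.210],"twist":[42,-3,3],"fingers":1},{"linear":[0.040,-0.205,-0.240],"twist":[48,-4,4],"fingers":1}]' 20 | tail -3; python3 -c "
from h import *
where(); goto(0,-.035,.14,10,1)"
```

```text
tool_rot: [-0.165, 1.535, 0.314]
ft_force: [1.5, -0.5, -0.3]
grip_width: 0.4
t 1.5 tip ctrl mm [-242.8  228.8  182.8] F [ 1.5 -0.5 -0.3] w 0.4
tool axes in ctrl: [-0.04  0.09 -1.  ] [-0.69  0.72  0.09] [0.72 0.69 0.04] q [-0.81 -0.07  0.2   1.97 -0.07  1.18 -0.28]
shift mm [  10.  -361.2   -9. ] twist [43.5 -3.9  3.8]
```

```bash
python3 -m creep '[{"linear":[0,-0.040,0],"twist":[7,-1,1],"fingers":1},{"linear":[0,-0.080,0],"twist":[14,-1,1],"fingers":1},{"linear":[0,-0.120,0],"twist":[20,-2,2],"fingers":1},{"linear":[0.003,-0.160,-0.004],"twist":[26,-2,2],"fingers":1},{"linear":[0.005,-0.200,-0.005],"twist":[32,-3,3],"fingers":1},{"linear":[0.007,-0.240,-0.006],"twist":[38,-3,3],"fingers":1},{"linear":[0.008,-0.280,-0.007],"twist":[43,-4,4],"fingers":1},{"linear":[0.009,-0.320,-0.008],"twist":[43.5,-4,4],"fingers":1}]' 20 | tail -3; python3 -c "
from h import *
where(); goto(0,-.035,.11,10,1)"
```

```text
tool_rot: [0.492, 1.494, -0.218]
ft_force: [0.5, 0.2, 0.2]
grip_width: 0.006
t 2.17 tip ctrl mm [-26.5  -5.1 145.2] F [0.5 0.2 0.2] w 0.006
tool axes in ctrl: [ 0.    0.18 -0.98] [-0.    0.98  0.18] [1. 0. 0.] q [-0.46 -0.04  0.59  2.02 -0.17  1.1  -0.25]
shift mm [ 29.3 -35.6  26.4] twist [ 0.   0.1 -0.3]
```

```bash
python3 -m creep '[{"linear":[0.010,-0.018,0.013],"twist":[0,0,0],"fingers":1},{"linear":[0.020,-0.032,0.024],"twist":[0,0,0],"fingers":1},{"linear":[0.025,-0.0345,0.026],"twist":[0,0,0],"fingers":1},{"linear":[0.025,-0.0345,0.026],"twist":[0,0,0],"fingers":1},{"linear":[0.025,-0.0345,0.026],"twist":[0,0,0],"fingers":1}]' 20 | tail -3; python3 - <<'E'
from h import *
where()
for n in ["wrist","scene"]:
    im,d=viewer.get_image(n); cv2.imwrite(f"pics/{n}1.png",im[:,:,::-1])
im,d=viewer.get_image("wrist")
for l in ["cover_press","cover_hinge"]:
    for r in nets.place_of("wrist",l)[:1]:
        c=np.array(r["centre"])-C; print(l,np.round([c@X,c@Y,c[2]],4),r["conf"])
E
```

```text
tool_rot: [0.487, 1.498, -0.215]
ft_force: [0.2, -0.5, 0.3]
grip_width: 0.002
t 2.58 tip ctrl mm [ -2.  -31.5 114.2] F [ 0.2 -0.5  0.3] w 0.002
tool axes in ctrl: [-0.    0.18 -0.98] [-0.01  0.98  0.18] [ 1.    0.01 -0.  ] q [-0.41  0.05  0.64  2.02 -0.23  1.06 -0.11]
cover_hinge [0.0005 0.0538 0.0922] 0.64
```

View pics/wrist1.png

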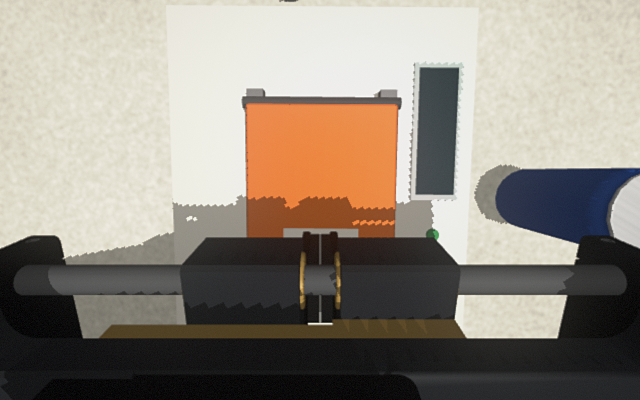

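View pics/scene1.png

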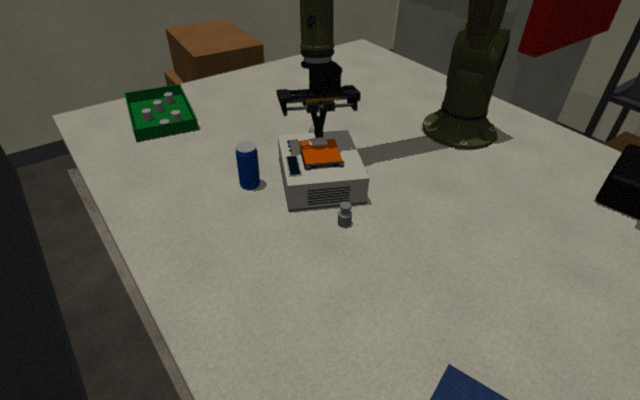

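The wrist view shows the fingertips at (320,235) directly over the white patch, with the hinge at row 100. Now down to just above the cover.

```bash
python3 -m creep '[{"linear":[0.006,-0.002,0.001],"twist":[0,0,0],"fingers":1},{"linear":[0.011,-0.005,0.002],"twist":[0,0,0],"fingers":1},{"linear":[0.014,-0.006,0.002],"twist":[0,0,0],"fingers":1},{"linear":[0.015,-0.0065,0.002],"twist":[0,0,0],"fingers":1},{"linear":[0.015,-0.0065,0.002],"twist":[0,0,0],"fingers":1}]' | tail -2; python3 - <<'E'
from h import *
where()
im,d,P=cloud("wrist")
h=cv2.cvtColor(im,cv2.COLOR_RGB2HSV)
m=(h[...,0]<22)&(h[...,1]>150)&(d>0)
m&=(P[...,2]>.08)&(P[...,2]<.11)
q=P[m]-C; c=np.stack([q@X,q@Y,q[:,2]],1)*1e3
print(len(c),np.percentile(c,[1,50,99],axis=0).round(1))
E
```

```text
ft_force: [-0.2, -0.1, 0.3]
grip_width: 0.006
t 3.25 tip ctrl mm [  0.4 -36.5  97.6] F [-0.2 -0.1  0.3] w 0.006
tool axes in ctrl: [-0.    0.18 -0.98] [-0.    0.98  0.18] [ 1.  0. -0.] q [-0.4   0.08  0.65  2.03 -0.26  1.03 -0.08]
23221 [[-43.3 -27.8  92.7]
 [ -0.   13.4  94.4]
 [ 43.2  50.   95.9]]
```

```bash
python3 -m creep '[{"linear":[0.00125,-0.0002,0],"twist":[0,0,0],"fingers":1},{"linear":[0.0025,-0.0004,0],"twist":[0,0,0],"fingers":1},{"linear":[0.00375,-0.0006,0],"twist":[0,0,0],"fingers":1},{"linear":[0.005,-0.0009,0],"twist":[0,0,0],"fingers":1},{"linear":[0.00625,-0.0011,0],"twist":[0,0,0],"fingers":1},{"linear":[0.0075,-0.0013,0],"twist":[0,0,0],"fingers":1},{"linear":[0.00875,-0.0015,0],"twist":[0,0,0],"fingers":1},{"linear":[0.010,-0.0018,0],"twist":[0,0,0],"fingers":1}]' | tail -2; python3 -c "
from h import *
where()"
```

```text
ft_force: [0.1, -1.1, 1.6]
grip_width: 0.005
t 3.97 tip ctrl mm [  1.1 -36.2  88.2] F [ 0.1 -1.1  1.6] w 0.005
tool axes in ctrl: [ 0.    0.18 -0.98] [-0.    0.98  0.18] [1. 0. 0.] q [-0.4   0.09  0.65  2.04 -0.27  1.01 -0.06]
```

```bash
python3 -m creep '[{"linear":[0.00125,-0.0002,0],"twist":[0,0,0],"fingers":1},{"linear":[0.0025,-0.0004,0],"twist":[0,0,0],"fingers":1},{"linear":[0.00375,-0.0006,0],"twist":[0,0,0],"fingers":1}]' | tail -2; python3 -c "
from h import *
where()"
```

```text
ft_force: [-7.2, -0.5, 22.8]
grip_width: -0.002
t 4.22 tip ctrl mm [  1.3 -36.   86. ] F [-7.2 -0.5 22.8] w -0.002
tool axes in ctrl: [ 0.    0.18 -0.98] [-0.    0.98  0.18] [1. 0. 0.] q [-0.4   0.1   0.65  2.04 -0.28  1.   -0.05]
```

At the stop (22.8 N). Let go, up and away towards −y.

```bash
python3 -m creep '[{"linear":[-0.030,0.005,0],"twist":[0,0,0],"fingers":1},{"linear":[-0.063,-0.009,0],"twist":[0,0,0],"fingers":1},{"linear":[-0.088,-0.035,0],"twist":[0,0,0],"fingers":1},{"linear":[-0.105,-0.065,0],"twist":[0,0,0],"fingers":1},{"linear":[-0.110,-0.090,0],"twist":[0,0,0],"fingers":1},{"linear":[-0.110,-0.090,0],"twist":[0,0,0],"fingers":1},{"linear":[-0.110,-0.090,0],"twist":[0,0,0],"fingers":1},{"linear":[-0.110,-0.090,0],"twist":[0,0,0],"fingers":1}]' | tail -2; python3 -m creep '[{"linear":[0,0,0],"twist":[0,0,0],"fingers":1},{"linear":[0,0,0],"twist":[0,0,0],"fingers":1},{"linear":[0,0,0],"twist":[0,0,0],"fingers":1},{"linear":[0,0,0],"twist":[0,0,0],"fingers":1},{"linear":[0,0,0],"twist":[0,0,0],"fingers":1},{"linear":[0,0,0],"twist":[0,0,0],"fingers":1},{"linear":[0,0,0],"twist":[0,0,0],"fingers":1},{"linear":[0,0,0],"twist":[0,0,0],"fingers":1}]' | tail -2; python3 - <<'E'
from h import *
where()
for n in ["scene","wrist"]:
    im,d=viewer.get_image(n); cv2.imwrite(f"pics/{n}2.png",im[:,:,::-1])
    for l in ["zero_top","cover_press"]:
      for r in nets.place_of(n,l)[:1]:
        c=np.array(r["centre"])-C; print(n,l,np.round([c@X,c@Y,c[2]],4),r["conf"])
E
```

```text
ft_force: [-0.4, -0.7, -0.6]
grip_width: 0.007
ft_force: [-0.1, -0.3, 0.6]
grip_width: 0.004
t 5.55 tip ctrl mm [   1.2 -144.   176.8] F [-0.1 -0.3  0.6] w 0.004
tool axes in ctrl: [ 0.    0.18 -0.98] [-0.    0.98  0.18] [1. 0. 0.] q [-0.32 -0.05  0.75  1.96 -0.15  1.22  0.03]
scene zero_top [-0.0019 -0.0006 -0.0023] 0.68
scene cover_press [-0.003   0.0343  0.173 ] 0.84
wrist zero_top [-0.0094 -0.0101  0.0765] 0.76
```

View pics/scene2.png

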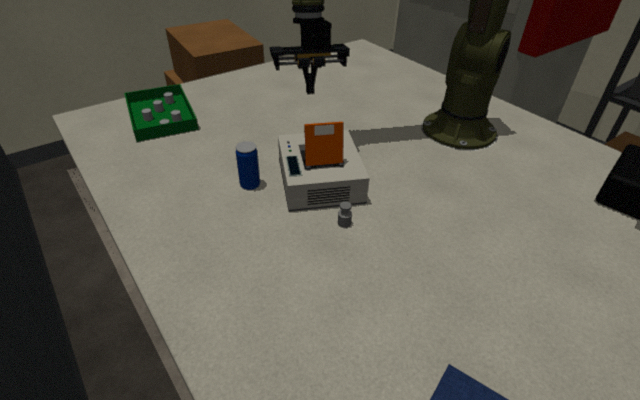

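View pics/wrist2.png

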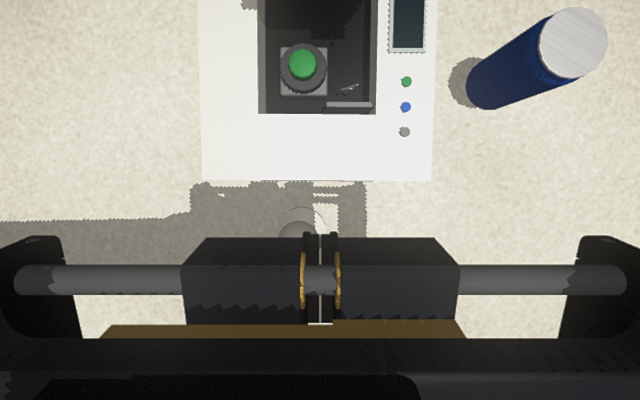

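The scene shows the cover upright at (323,145). In the wrist view the green button is at (302,64), left of the cover's centre line.

```bash
python3 - <<'E'
from h import *
im,d,P=cloud("wrist")
h=cv2.cvtColor(im,cv2.COLOR_RGB2HSV)
q=P-C; c=np.stack([q@X,q@Y,q[...,2]],-1)*1e3
m=(h[...,0]>45)&(h[...,0]<85)&(h[...,1]>100)&(d>0); m[:,350:]=0
g=c[m]; print(len(g),np.percentile(g,[2,50,98],axis=0).round(1))
for v,u in [(64,302),(70,302),(64,285),(64,319),(84,302),(50,302),(92,302),(102,302),(105,345),(90,348),(130,300)]: print((u,v),c[v,u].round(1),im[v,u])
goto(-.010,-.020,.100,10,1)
E
```

```text
1017 [[ -77.1 -143.9   75.6]
 [ -14.1  -20.    78.6]
 [   2.9   -4.7  297.9]]
(302, 64) [-12.6 -14.7  76.7] [ 76 155  90]
(302, 70) [-12.5 -20.   78.8] [ 83 161  97]
(285, 64) [-27.4 -11.7  67. ] [87 88 87]
(319, 64) [  1.2 -11.9  68.1] [82 82 84]
(302, 84) [-13.1 -28.   67. ] [91 93 92]
(302, 50) [-12.5  -3.9  77.4] [ 62 140  76]
(302, 92) [-13.3 -33.4  62.1] [52 53 50]
(302, 102) [-14.4 -37.7  41.9] [67 67 64]
(345, 105) [ 23.4 -45.8  70. ] [153 151 150]
(348, 90) [ 28.1 -26.7  42.3] [64 62 62]
(300, 130) [-13.9 -68.1  81.4] [237 236 235]
shift mm [ 97.5 108.7 -10.7] twist [ 0.3  0.  -0.1]
```

```bash
python3 - <<'E'
from h import *
s=readout.get_state();T=np.array(viewer.camera_params("wrist")["cam_to_world"])
print((R.from_rotvec(s["tool_rot"]).inv().apply(T[:3,3]-s["position"])*1e3).round(0))
goto(-.0125,-.011,.177,10,1)
goto(-.0125,-.011,.084,10,1)
E
```

```text
[-151.   73.    1.]
shift mm [ 23.2 131.1 -13.1] twist [ 0.3  0.  -0.1]
shift mm [114.8 114.8 -13.2] twist [ 0.3  0.  -0.1]
```

```bash
python3 -m creep '[{"linear":[0.007,0.035,-0.004],"twist":[0,0,0],"fingers":1},{"linear":[0.014,0.070,-0.008],"twist":[0,0,0],"fingers":1},{"linear":[0.020,0.105,-0.012],"twist":[0,0,0],"fingers":1},{"linear":[0.045,0.125,-0.013],"twist":[0,0,0],"fingers":1},{"linear":[0.075,0.122,-0.013],"twist":[0,0,0],"fingers":1},{"linear":[0.095,0.118,-0.013],"twist":[0,0,0],"fingers":1},{"linear":[0.105,0.116,-0.013],"twist":[0,0,0],"fingers":1},{"linear":[0.110,0.115,-0.013],"twist":[0,0,0],"fingers":1}]' | tail -2; python3 - <<'E'
from h import *
where()
im,d=viewer.get_image("wrist"); cv2.imwrite(f"pics/wrist3.png",im[:,:,::-1])
where()
E
```

```text
ft_force: [-0.4, 0.2, 0.9]
grip_width: 0.004
t 6.57 tip ctrl mm [-13.3 -12.1  87.1] F [-0.4  0.2  0.9] w 0.004
tool axes in ctrl: [-0.    0.17 -0.98] [-0.    0.98  0.17] [ 1.  0. -0.] q [-0.43  0.07  0.62  2.06 -0.25  0.99 -0.13]
t 6.62 tip ctrl mm [-13.  -12.2  87.4] F [-0.4  0.2  0.1] w 0.007
tool axes in ctrl: [-0.    0.17 -0.98] [-0.    0.98  0.17] [ 1.  0. -0.] q [-0.43  0.07  0.62  2.06 -0.25  0.99 -0.13]
```

View pics/wrist3.png

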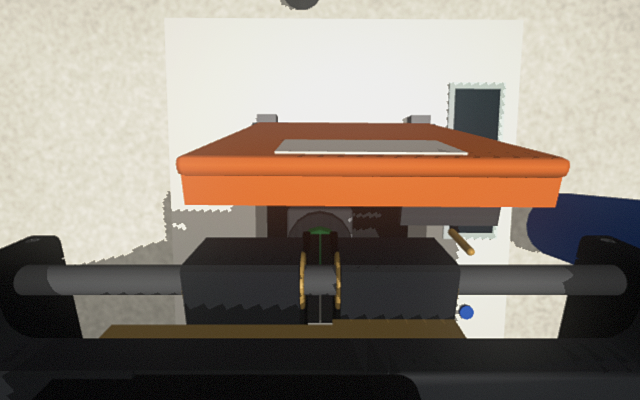

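The fingertips sit right over the button, with its green rim showing at (320,232), and clear of the upright cover. Pressing now.

```bash
python3 -m creep '[{"linear":[0.002,-0.0003,0],"twist":[0,0,0],"fingers":1},{"linear":[0.004,-0.0007,0],"twist":[0,0,0],"fingers":1},{"linear":[0.006,-0.001,0],"twist":[0,0,0],"fingers":1},{"linear":[0.00725,-0.0013,0],"twist":[0,0,0],"fingers":1},{"linear":[0.0085,-0.0015,0],"twist":[0,0,0],"fingers":1},{"linear":[0.00975,-0.0017,0],"twist":[0,0,0],"fingers":1},{"linear":[0.011,-0.002,0],"twist":[0,0,0],"fingers":1},{"linear":[0.01225,-0.0022,0],"twist":[0,0,0],"fingers":1}]' | tail -2; python3 -c "
from h import *
where()"
```

```text
ft_force: [0.1, -0.4, 3.9]
grip_width: 0.008
t 7.28 tip ctrl mm [-11.9 -11.4  76.7] F [ 0.1 -0.4  3.9] w 0.008
tool axes in ctrl: [ 0.    0.18 -0.98] [-0.    0.98  0.18] [1. 0. 0.] q [-0.43  0.09  0.62  2.06 -0.27  0.97 -0.11]
```

```bash
python3 -m creep '[{"linear":[0.00125,-0.0002,0],"twist":[0,0,0],"fingers":1},{"linear":[0.0025,-0.0004,0],"twist":[0,0,0],"fingers":1}]' | tail -2; python3 -c "
from h import *
where()"
```

```text
ft_force: [-0.8, -0.6, 4.3]
grip_width: 0.001
t 7.45 tip ctrl mm [-11.9 -11.4  74.1] F [-0.8 -0.6  4.3] w 0.001
tool axes in ctrl: [ 0.    0.18 -0.98] [-0.    0.98  0.18] [1. 0. 0.] q [-0.42  0.1   0.62  2.07 -0.28  0.97 -0.11]
```

```bash
python3 -m creep '[{"linear":[0.001,-0.0002,0],"twist":[0,0,0],"fingers":1},{"linear":[0.002,-0.0004,0],"twist":[0,0,0],"fingers":1}]' | tail -2; python3 -c "
from h import *
where()"
```

```text
ft_force: [-6.6, 0.0, 21.7]
grip_width: 0.003
t 7.62 tip ctrl mm [-11.7 -11.3  73.3] F [-6.6  0.  21.7] w 0.003
tool axes in ctrl: [ 0.    0.18 -0.98] [-0.    0.98  0.18] [1. 0. 0.] q [-0.42  0.1   0.62  2.07 -0.28  0.96 -0.11]
```

Button bottomed out (the force jumped to 21.7 N at the stop). Release it straight up.

```bash
python3 -m creep '[{"linear":[-0.012,0.002,0],"twist":[0,0,0],"fingers":1},{"linear":[-0.040,0.004,0],"twist":[0,0,0],"fingers":1},{"linear":[-0.075,0.008,0],"twist":[0,0,0],"fingers":1},{"linear":[-0.110,0.012,0],"twist":[0,0,0],"fingers":1},{"linear":[-0.140,0.018,0],"twist":[0,0,0],"fingers":1},{"linear":[-0.155,0.024,0],"twist":[0,0,0],"fingers":1},{"linear":[-0.158,0.026,0],"twist":[0,0,0],"fingers":1},{"linear":[-0.158,0.026,0],"twist":[0,0,0],"fingers":1}]' | tail -2; python3 - <<'E'
from h import *
where()
im,d=viewer.get_image("wrist"); cv2.imwrite(f"pics/wrist4.png",im[:,:,::-1])
where()
goto(0,.075,.225,0,1)
E
```

```text
ft_force: [0.3, 0.2, -0.3]
grip_width: 0.006
t 8.28 tip ctrl mm [-12.2 -13.2 232.5] F [ 0.3  0.2 -0.3] w 0.006
tool axes in ctrl: [ 0.    0.18 -0.98] [-0.01  0.98  0.18] [1.   0.01 0.  ] q [-0.46 -0.09  0.59  1.88 -0.13  1.28 -0.28]
t 8.33 tip ctrl mm [-13.  -13.7 231. ] F [ 0.2  0.  -1.4] w 0.005
tool axes in ctrl: [-0.    0.18 -0.98] [-0.01  0.98  0.18] [1.   0.01 0.  ] q [-0.46 -0.09  0.59  1.88 -0.12  1.28 -0.28]
shift mm [21.7 88.2 13.4] twist [  0.3  -0.  -10.1]
```

View pics/wrist4.png

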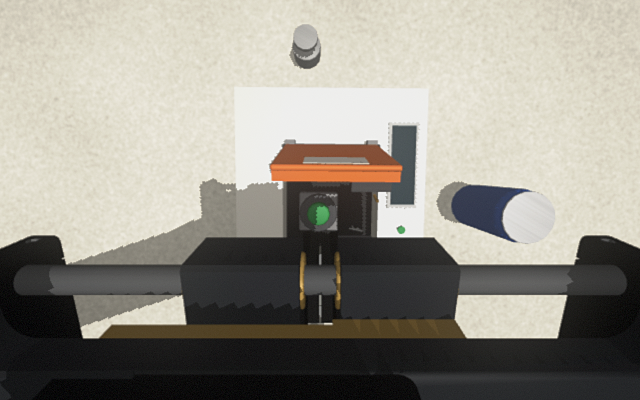

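The button is back up at (319,213) and the cover is still open at row 160. Now over the cover to its +y side.

```bash
python3 -m creep '[{"linear":[0.003,0.025,0.004],"twist":[0,0,-3],"fingers":1},{"linear":[0.008,0.055,0.008],"twist":[0,0,-6],"fingers":1},{"linear":[0.016,0.080,0.012],"twist":[0,0,-9],"fingers":1},{"linear":[0.020,0.087,0.013],"twist":[0,0,-10],"fingers":1},{"linear":[0.020,0.088,0.013],"twist":[0,0,-10],"fingers":1},{"linear":[0.020,0.088,0.013],"twist":[0,0,-10],"fingers":1}]' | tail -2; python3 - <<'E'
from h import *
where()
goto(0,.070,.170,0,1)
E
```

```text
ft_force: [-0.4, -0.8, -0.1]
grip_width: 0.012
t 8.83 tip ctrl mm [ -0.8  73.8 225.1] F [-0.4 -0.8 -0.1] w 0.012
tool axes in ctrl: [-0. -0. -1.] [-0.01  1.   -0.  ] [ 1.    0.01 -0.  ] q [-0.56  0.09  0.49  1.73 -0.04  1.33 -0.51]
shift mm [55.1 -3.8  0.9] twist [ 0.3 -0.1  0.1]
```

```bash
python3 -m creep '[{"linear":[0.020,0,0],"twist":[0,0,0],"fingers":1},{"linear":[0.040,0,0.001],"twist":[0,0,0],"fingers":1},{"linear":[0.050,-0.002,0.001],"twist":[0,0,0],"fingers":1},{"linear":[0.053,-0.006,0.001],"twist":[0,0,0],"fingers":1},{"linear":[0.053,-0.011,0.001],"twist":[0,0,0],"fingers":1},{"linear":[0.053,-0.015,0.001],"twist":[0,0,0],"fingers":1},{"linear":[0.053,-0.017,0.001],"twist":[0,0,0],"fingers":1},{"linear":[0.053,-0.018,0.001],"twist":[0,0,0],"fingers":1}]' | tail -2; python3 - <<'E'
from h import *
where()
im,d=viewer.get_image("scene"); cv2.imwrite(f"pics/scene5.png",im[80:260,180:460,::-1].repeat(2,0).repeat(2,1))
E
```

```text
ft_force: [0.7, -1.3, 0.0]
grip_width: 0.008
t 9.5 tip ctrl mm [  2.1  56.1 175.7] F [ 0.7 -1.3  0. ] w 0.008
tool axes in ctrl: [ 0.  0. -1.] [-0.  1.  0.] [1. 0. 0.] q [-0.53  0.11  0.5   1.82 -0.06  1.23 -0.47]
```

View pics/scene5.png

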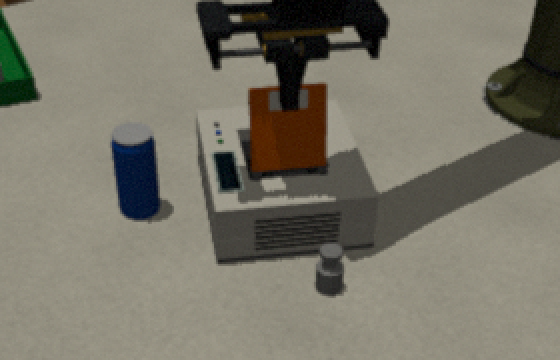

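The fingertip is in front of the white patch on the outer face (about (290,100) in the crop). Now fold the cover down along its arc.

```bash
python3 -m creep '[{"linear":[0.001,-0.003,-0.001],"twist":[0,0,0],"fingers":1},{"linear":[0.002,-0.006,-0.001],"twist":[0,0,0],"fingers":1},{"linear":[0.003,-0.010,-0.002],"twist":[0,0,0],"fingers":1},{"linear":[0.004,-0.015,-0.002],"twist":[0,0,0],"fingers":1},{"linear":[0.006,-0.020,-0.002],"twist":[0,0,0],"fingers":1},{"linear":[0.008,-0.025,-0.002],"twist":[0,0,0],"fingers":1},{"linear":[0.010,-0.030,-0.002],"twist":[0,0,0],"fingers":1},{"linear":[0.012,-0.035,-0.002],"twist":[0,0,0],"fingers":1}]' | tail -2; python3 -c "
from h import *
where()"
```

```text
ft_force: [1.6, 1.8, 1.1]
grip_width: 0.005
t 10.22 tip ctrl mm [ -0.5  21.3 162.2] F [1.6 1.8 1.1] w 0.005
tool axes in ctrl: [ 0.  0. -1.] [-0.  1.  0.] [1. 0. 0.] q [-0.51  0.08  0.52  1.87 -0.04  1.2  -0.42]
```

```bash
python3 -m creep '[{"linear":[0.002,-0.0045,0],"twist":[0,0,0],"fingers":1},{"linear":[0.005,-0.009,0],"twist":[0,0,0],"fingers":1},{"linear":[0.007,-0.0135,0],"twist":[0,0,0],"fingers":1},{"linear":[0.010,-0.018,0],"twist":[0,0,0],"fingers":1},{"linear":[0.014,-0.022,0],"twist":[0,0,0],"fingers":1},{"linear":[0.018,-0.026,0],"twist":[0,0,0],"fingers":1},{"linear":[0.0225,-0.030,0],"twist":[0,0,0],"fingers":1},{"linear":[0.027,-0.033,0],"twist":[0,0,0],"fingers":1}]' | tail -2; python3 -c "
from h import *
where()"
```

```text
ft_force: [-0.1, 2.9, 0.8]
grip_width: 0.005
t 10.88 tip ctrl mm [ -0.4 -11.7 134.9] F [-0.1  2.9  0.8] w 0.005
tool axes in ctrl: [ 0.  0. -1.] [-0.  1.  0.] [1. 0. 0.] q [-0.47  0.08  0.55  1.93 -0.05  1.14 -0.36]
```

```bash
python3 -m creep '[{"linear":[0.0045,-0.003,0],"twist":[0,0,0],"fingers":1},{"linear":[0.009,-0.006,0],"twist":[0,0,0],"fingers":1},{"linear":[0.0135,-0.009,0],"twist":[0,0,0],"fingers":1},{"linear":[0.018,-0.0115,0],"twist":[0,0,0],"fingers":1},{"linear":[0.022,-0.0135,0],"twist":[0,0,0],"fingers":1},{"linear":[0.0255,-0.0155,0],"twist":[0,0,0],"fingers":1},{"linear":[0.0285,-0.0175,0],"twist":[0,0,0],"fingers":1},{"linear":[0.031,-0.019,0],"twist":[0,0,0],"fingers":1}]' | tail -2; python3 -c "
from h import *
where()"
```

```text
ft_force: [0.3, 1.7, 2.4]
grip_width: 0.006
t 11.55 tip ctrl mm [-1.000e-01 -3.040e+01  1.041e+02] F [0.3 1.7 2.4] w 0.006
tool axes in ctrl: [ 0.  0. -1.] [-0.  1.  0.] [1. 0. 0.] q [-0.45  0.1   0.56  1.98 -0.06  1.08 -0.31]
```

```bash
python3 -m creep '[{"linear":[0.00125,-0.0003,0],"twist":[0,0,0],"fingers":1},{"linear":[0.0025,-0.0006,0],"twist":[0,0,0],"fingers":1},{"linear":[0.00375,-0.001,0],"twist":[0,0,0],"fingers":1},{"linear":[0.005,-0.0013,0],"twist":[0,0,0],"fingers":1},{"linear":[0.00625,-0.0016,0],"twist":[0,0,0],"fingers":1},{"linear":[0.0075,-0.002,0],"twist":[0,0,0],"fingers":1},{"linear":[0.00875,-0.002,0],"twist":[0,0,0],"fingers":1},{"linear":[0.010,-0.002,0],"twist":[0,0,0],"fingers":1}]' | tail -2; python3 -c "
from h import *
where()"
```

```text
ft_force: [0.7, 2.4, 3.5]
grip_width: 0.007
t 12.22 tip ctrl mm [ -0.1 -32.   94.3] F [0.7 2.4 3.5] w 0.007
tool axes in ctrl: [ 0.  0. -1.] [-0.  1.  0.] [1. 0. 0.] q [-0.44  0.11  0.56  1.99 -0.07  1.06 -0.3 ]
```

```bash
python3 -m creep '[{"linear":[0.00125,0,0],"twist":[0,0,0],"fingers":1},{"linear":[0.0025,0,0],"twist":[0,0,0],"fingers":1},{"linear":[0.00375,0,0],"twist":[0,0,0],"fingers":1},{"linear":[0.005,0,0],"twist":[0,0,0],"fingers":1},{"linear":[0.006,0,0],"twist":[0,0,0],"fingers":1}]' | tail -2; python3 -c "
from h import *
where()"
```

```text
ft_force: [1.3, 1.5, 3.2]
grip_width: 0.005
t 12.63 tip ctrl mm [ -0.1 -32.2  88. ] F [1.3 1.5 3.2] w 0.005
tool axes in ctrl: [ 0.  0. -1.] [-0.  1.  0.] [1. 0. 0.] q [-0.44  0.12  0.56  2.   -0.08  1.04 -0.3 ]
```

```bash
python3 -m creep '[{"linear":[0.001,0,0],"twist":[0,0,0],"fingers":1},{"linear":[0.002,0,0],"twist":[0,0,0],"fingers":1}]' | tail -2; python3 -c "
from h import *
where()"
```

```text
ft_force: [-1.2, 1.8, 13.5]
grip_width: 0.008
t 12.8 tip ctrl mm [  0.  -32.2  86.7] F [-1.2  1.8 13.5] w 0.008
tool axes in ctrl: [ 0.  0. -1.] [-0.  1.  0.] [1. 0. 0.] q [-0.44  0.12  0.56  2.   -0.08  1.04 -0.3 ]
```

At the stop (13.5 N at z 86.7 mm; I predicted 87.0). Release straight up.

```bash
python3 -m creep '[{"linear":[-0.004,0,0],"twist":[0,0,0],"fingers":1},{"linear":[-0.010,0,0],"twist":[0,0,0],"fingers":1},{"linear":[-0.025,0,0],"twist":[0,0,0],"fingers":1},{"linear":[-0.055,0,0],"twist":[0,0,0],"fingers":1},{"linear":[-0.090,0,0],"twist":[0,0,0],"fingers":1},{"linear":[-0.120,-0.010,0],"twist":[0,0,0],"fingers":1},{"linear":[-0.135,-0.030,0],"twist":[0,0,0],"fingers":1},{"linear":[-0.140,-0.050,0],"twist":[0,0,0],"fingers":1}]' | tail -2;  python3 -m creep '[{"linear":[0,-0.03,0],"twist":[0,0,0],"fingers":1},{"linear":[0,-0.05,0],"twist":[0,0,0],"fingers":1},{"linear":[0,-0.05,0],"twist":[0,0,0],"fingers":1},{"linear":[0,-0.05,0],"twist":[0,0,0],"fingers":1},{"linear":[0,-0.05,0],"twist":[0,0,0],"fingers":1},{"linear":[0,-0.05,0],"twist":[0,0,0],"fingers":1},{"linear":[0,-0.05,0],"twist":[0,0,0],"fingers":1},{"linear":[0,-0.05,0],"twist":[0,0,0],"fingers":1}]' | tail -2; python3 - <<'E'
from h import *
where()
for n in ("scene","wrist"):
    im,d,P=cloud(n); cv2.imwrite(f"pics/{n}6.png",im[:,:,::-1])
    h=cv2.cvtColor(im,cv2.COLOR_RGB2HSV)
    q=P-C; c=np.stack([q@X,q@Y,q[...,2]],-1)*1e3
    m=(h[...,0]<22)&(h[...,1]>150)&(d>0)&(abs(c[...,0])<60)&(abs(c[...,1])<70)
    g=c[m]; print(n,len(g),np.percentile(g,[2,50,98],axis=0).round(1).tolist())
for l in ["test_part","ref_ball","spray"]:
    nets
im,d=viewer.get_image("scene")
for l in ["test_part","ref_ball","spray"]: print(l,[np.round(r["centre"],4) for r in nets.place_of("scene",l)[:1]])
E
```

```text
ft_force: [0.9, -0.2, -0.3]
grip_width: 0.003
ft_force: [-0.2, 0.4, 0.4]
grip_width: 0.009
t 14.13 tip ctrl mm [  -0.  -131.7  225.8] F [-0.2  0.4  0.4] w 0.009
tool axes in ctrl: [ 0.  0. -1.] [-0.01  1.    0.  ] [1.   0.01 0.  ] q [-0.39 -0.08  0.64  1.88  0.05  1.33 -0.21]
scene 744 [[-44.6, -46.3, 91.1], [-0.3, 8.8, 93.9], [40.5, 49.7, 96.0]]
wrist 8996 [[-43.2, -47.2, 92.5], [-0.1, -2.8, 94.2], [42.7, 26.6, 95.7]]
test_part [array([0.5574, 0.123 , 0.0008])]
ref_ball [array([ 0.4219, -0.1781, -0.001 ])]
spray [array([ 6.622e-01, -1.287e-01,  2.000e-04])]
```

View pics/scene6.png

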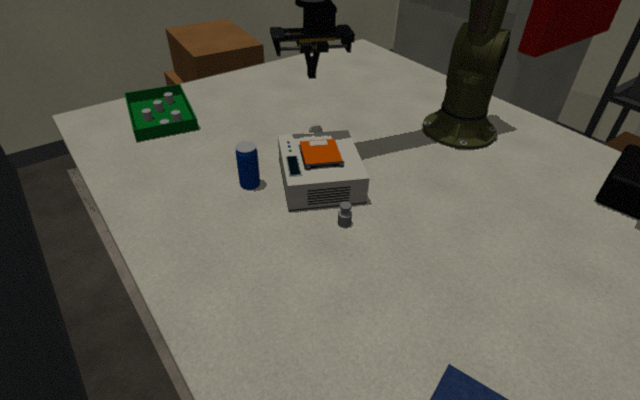

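View pics/wrist6.png

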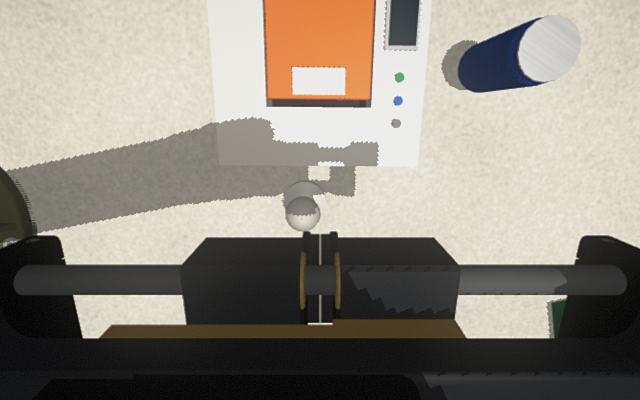

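The cover is shut and level at (320,152) in the scene view. The bystanders are standing where they were: can (247,165), part (345,215), ball (315,130). The arm is clear, so I'm handing in.

```bash
python3 -c "
from h import *
print(job.close_job())"
```

```text
the job is handed in; nothing more can be done
None
```

The turntable controller is zeroed and handed in at about 14 s of the 51 s. I used only the closed fingertips:
- **Opening:** I pushed the cover to its stop and let go, and it popped fully open.
- **Button:** I pressed the green button to its stop and released it. It showed as up again in the wrist picture.
- **Closing:** I folded the cover down along its arc, pushed it to the stop and released it.

**Last checks:**
- The cover lay level and shut about 1.3 s after release. Its top face was at 94 mm all over, the same as at the start.
- The arm was well clear, with about 0 N at the wrist.
- The steel part, ball and can were standing and undisturbed. Their network positions matched the first ones to within 6 mm, which is about the networks' own error.

**What did not go as planned:**
- I gave the very first row in mm instead of m. The per-row limit cut it to a harmless shift of about 40 mm in free air.
- Contact at the stops went above the suggested 8 to 12 N: 22.8 N on the first cover push, 21.7 N on the button and 13.5 N on the closing push.
- The networks were a few mm off on the button, and one scene reading was wrong outright. I took the button's position from the wrist camera's depth and the given distance to the hinge.

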